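# Open the child-safe plant-feed drawer

## Robot

A 7-joint arm with a two-finger parallel gripper is mounted at the origin on the work surface. World frame = base frame: x ahead of the robot, y to its left, z up, the work surface at z = 0. Lengths are in mm, angles in rad, forces in N, time in s.
With the tool pointing down it reaches from about 400 to 850 mm from the base axis. Payload 10.4 kg.
Tool frame: the origin (TCP) lies at the centre of the arm's flange, where the gripper is bolted on; the fingertips stand 182 mm ahead of it and the grasp point (between the pads) lies 164 mm ahead of it; z points along the fingers, x is the direction in which the jaws open and shut, and the axes are right-handed (so a half turn about z gives the same grasp; the last joint's range is limited). The gripper opens to 87 mm and grips with 3 to 60 N. Pads are 19 mm wide; open, the fingers measure 117 mm over their backs; the gripper's body (75 mm by 190 mm) begins 51 mm behind the grasp point.
Start: joints at [-1.129, 0.332, -0.065, 1.46, 0.022, 1.35, -0.088], TCP at [280.14, 558.708, 404.776] pointing down, gripper open.
Joint ranges: [-2.6, 2.6], [-0.5, 2.12], [-1.47, 1.34], [0.16, 2.42], [-1.27, 4.41], [0.06, 2.06], [-2.6, 2.6]. Speed limits (rad/s): [2.22, 2.22, 2.79, 2.79, 3.14, 3.14, 3.14].

## Interface

Orientations are given as a rotation vector (axis times angle).
In Python, from bench import env, viewer, job gives the robot as it stands.
- The arm moves only by the tool jog_arm, never from a script. Its argument "steps" is a list of rows, each a list of 7 numbers: the gripper command: -1 is fully open, 1 is shut, values between are in proportion, then the shift along the tool's x, y, z in m, then the turn, a rotation vector about the tool's x, y, z in rad. A call has 1 to 20 rows; each row shifts and turns the pose as measured when the row begins, along the tool's axes as they then stand; what a row does not reach is not made up. A row lasts 1/12 s, in which the tool goes at most 41.7 mm and 7.16 degrees, less where a joint would pass 70% of its speed; a pose out of reach is approached as far as the arm can. A call with a gripper value outside its range is refused whole. The fingers move at their own pace and stop on an object; "force" is the grip in N (left out, the last holds). Time passes only in rows, so rows that do not move let the fingers close. It gives the time, the measured TCP pose, the force and the opening at its end, in the units of the state.
- env.state(): the state, without advancing time (a new reading comes with each control period).
- viewer.grab_frame(name): name is "scene" or "top" or "wrist"; returns a dict with "color" (400x640x3 uint8, red, green, blue), "range_z" (400x640 float32, mm along the optical axis (not along the pixel's ray), 0 where there is no reading), "mtx" (3x3 intrinsics, pixels), "k1" (the pictures are not rectified: a ray, as slopes to the right and down, at radius r is drawn at 1 + k1 r^2 times it, then the intrinsics apply), "rvec" (rotation vector, rad) and "tvec" (3), from world to camera coordinates, as OpenCV has them; the wrist camera has in their place "tool_from_camera" (4x4, takes a point from camera to tool coordinates, whose origin is the TCP and whose axes are the tool frame's). Camera axes: x right, y down, z forward; pixel columns grow to the right and rows downward; lengths in mm; the calibration is good to about 2 mm. A picture is of the moment at which its call begins: read the wrist's pose just before it.
- job.close_job(): hands the job in, once; it reports no verdict.
The state is a dict: "t": time; "q": joint angles; "joint_velocities": joint speeds; "joint_efforts": joint torques, N m; "eef_pos": TCP position; "orientation": TCP orientation; "force": force on the tool from outside, world axes, zero at the start; "ft_torque": the same for the moment, N m; "opening": finger opening in mm.
Only numpy, scipy, OpenCV 4.12 (cv2) and the standard library are available. Lean on these libraries where they do the work, as an engineer would, in place of code of your own. Each camera call takes 0.05 s, during which the arm holds its last target. There are 200 camera calls.

## Task

Open the drawer of the green plant-feed box: slide its green guard along the top edge as far as it goes, so that the finger hole comes over the hidden recess, then reach down through the hole and press the yellow catch fully down, which makes the drawer come out. Leave the guard there and the drawer out, and do not move the guard of the orange box.

Things in the scene. Friction and masses are not known exactly. Their poses are not given: they have to be found in the camera images.
- green_hole (a point): Centre of the green guard's finger hole, at its top face, 116.5 mm up. The guard, a plate 16 mm thick, lies on a grey deck along the box edge nearest the robot. Hole: 50 (x) x 52 mm (y), right through to the deck, walls 10 (x), 16 mm (y). y = slide direction, to the ribbed end and aluminium stop, about robot's left; x = away from robot. Slides 55-80 mm to the stop; 2 N; stays. Moves with guard.
- green_catch_top (a point): Centre of the top of the green box's yellow catch, a 46 mm square pad in a 58 mm square recess in the deck. Its top rests 12 mm below the deck, 88 mm above the bench, hidden by the guard until the guard is at its stop: then the hole is centred over it. It goes straight down 12 mm against about 3 N to a firm stop and stays down; the point moves with it.
- green_drawer (a joint): How far the green-fronted drawer has come out towards the robot, in m: 0 shut (flush, no handle), 0.036 fully out. A linkage moves it out 3 mm per mm that the catch goes down; it stays out. Box: black with grey deck, fixed to the bench, 140 deep, 260 wide, 100 mm high, turned up to 0.3 rad; nothing on it is higher than the guard.
- orange_hole (a point): Centre of the orange guard's finger hole, at its top face: a second box of the same build with orange guard and drawer front, not to be operated. The boxes stand side by side, either one on the left, at least 20 mm apart. Two terracotta pots and a black seed tray, up to 95 mm high, stand behind them, away from the robot.

How it is judged:
By the outcome, as a careful person would: the job done as asked, in the order asked, and still so for the second after the job is handed in, with the robot touching nothing.
It also fails if it takes over 32 s, if anything falls off the work surface, if the arm or the gripper's body presses on something with over 40 N, if the wrist force passes 120 N, or if a joint passes its speed limit or range.

## Working session

There is one attempt and no reset: what is moved stays moved. The work goes in short steps, Python scripts to look and compute and a tool call to move; the robot and the scene stay as the last step left them, time stands still between calls to the robot, and variables do not carry over. Pictures are saved under pics/ and viewed, about 8 in all and at most 12, crops included, and the job is handed in when it is done.

Besides the shell and the picture viewer there is one more tool, called after ">>>" as name(argument=value, ...), one argument or row to a line, values as JSON. jog_arm: Moves the arm, as the interface text tells. Its arguments: {"type":"object","properties":{"steps":{"type":"array","items":{"type":"array","items":{"type":"number"}}},"force":{"type":"number"}},"required":["steps"]}

```bash
mkdir -p pics; ls; cat > h.py <<'E'
import numpy as np, cv2
from scipy.spatial.transform import Rotation as R
from bench import env, viewer, job
def grab(n):
    s=env.state(); f=viewer.grab_frame(n)
    if n=="wrist":
        T=np.eye(4);T[:3,:3]=R.from_rotvec(s["orientation"]).as_matrix();T[:3,3]=s["eef_pos"]
        M=T@np.array(f["tool_from_camera"])
    else:
        V=np.eye(4);V[:3,:3]=R.from_rotvec(np.ravel(f["rvec"])).as_matrix();V[:3,3]=np.ravel(f["tvec"]);M=np.linalg.inv(V)
    f["M"]=M; return f
def rays(f,px):
    px=np.asarray(px,float).reshape(-1,1,2)
    k=float(np.ravel(f["k1"])[0])
    u=cv2.undistortPoints(px,np.array(f["mtx"],float),np.array([k,0,0,0,0.]))[:,0]
    return np.c_[u,np.ones(len(u))]
def toplane(f,px,z):
    d=rays(f,px)@f["M"][:3,:3].T; o=f["M"][:3,3]
    return o+d*((z-o[2])/d[:,2])[:,None]
def save(f,n,crop=None):
    im=f["color"] if crop is None else f["color"][crop[1]:crop[3],crop[0]:crop[2]]
    cv2.imwrite("pics/"+n,im[:,:,::-1])
E
python3 - <<'E'
from h import *
s=env.state();print(s)
for n in("scene","top","wrist"):
    f=grab(n);save(f,n+"0.png");print(n,f["M"].round(2).tolist(),f["k1"])
a=[cv2.imread(f"pics/{n}0.png") for n in("scene","top")]
E
```

```text
pics
{'t': 0.0, 'q': array([-1.12863084,  0.33288116, -0.0646704 ,  1.46093685,  0.02159674,
        1.34987118, -0.08851088]), 'joint_velocities': array([-0.0004795 ,  0.00030119,  0.00020876, -0.00103396,  0.00077639,
       -0.00103614,  0.0006833 ]), 'joint_efforts': array([-3.38757263e-04, -6.23243380e+01,  2.44554406e-02, -3.89920843e+01,
       -6.14532921e-02,  3.96340562e-02,  1.55558328e-04]), 'eef_pos': array([280.08698736, 558.59189969, 403.95000354]), 'orientation': array([ 2.67265968e+00,  1.64969632e+00, -1.81262700e-03]), 'force': array([ 0.11245559, -0.25870793,  0.2059023 ]), 'ft_torque': array([0.02492702, 0.01544411, 0.04214857]), 'opening': 87.19126505400682}
scene [[-0.6, 0.61, -0.51, 879.64], [0.8, 0.47, -0.38, 240.63], [0.01, -0.64, -0.77, 636.51], [0.0, 0.0, 0.0, 1.0]] -0.060961411923300596
top [[-0.01, -0.99, 0.17, 423.77], [-1.0, 0.01, -0.02, -27.15], [0.02, -0.17, -0.99, 811.48], [0.0, 0.0, 0.0, 1.0]] 0.020130495094495555
wrist [[0.45, 0.86, 0.26, 209.25], [0.89, -0.43, -0.13, 594.34], [-0.0, 0.29, -0.96, 384.94], [0.0, 0.0, 0.0, 1.0]] -0.04096325945240514
```

View pics/top0.png

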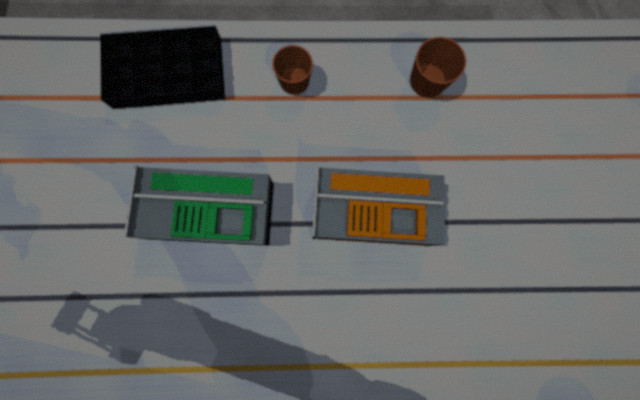

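View pics/scene0.png

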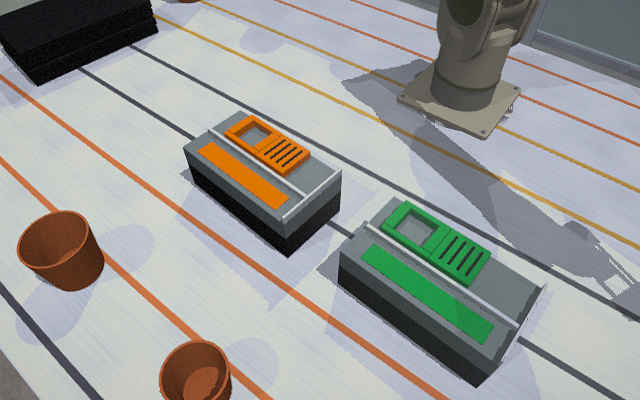

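Top view: the green box is on the left, its guard spans about cols 172–253 and rows 200–241, and the hole is near (232,220). The stop is at the left end, around col 130. The scene view agrees, with green on the +y side and the stop at its far right. Next I'll measure it.

```bash
cat > meas.py <<'E'
from h import *
def guard(n,col="green",z=116.5):
    f=grab(n); hsv=cv2.cvtColor(f["color"],cv2.COLOR_RGB2HSV)
    lo,hi=((45,100,40),(85,255,255)) if col=="green" else ((8,150,60),(22,255,255))
    m=cv2.inRange(hsv,lo,hi)
    cs,h=cv2.findContours(m,cv2.RETR_CCOMP,cv2.CHAIN_APPROX_NONE)
    best=[(cv2.contourArea(c),i) for i,c in enumerate(cs) if h[0][i][3]>=0]
    if not best: print(n,"no hole");return f,m
    a,i=max(best); c=cs[i]; o=cs[h[0][i][3]]
    W=toplane(f,c.reshape(-1,2),z)
    rect=cv2.minAreaRect(W[:,:2].astype(np.float32)); M=cv2.moments(W[:,:2].astype(np.float32))
    Wo=toplane(f,o.reshape(-1,2),z); ro=cv2.minAreaRect(Wo[:,:2].astype(np.float32))
    hp=np.mean(c.reshape(-1,2),0)
    print(n,col,"hole px",hp.round(1),"area",a,"rect",rect,"\n   outer",ro, cv2.boundingRect(o))
    rz=f["range_z"]; ys,xs=np.where(m>0)
    return f,m
E
python3 - <<'E'
from meas import *
for n in("top","scene"):
  for c in("green","orange"):
    f,m=guard(n,c)
# stop: bright strip at left end of green box, top view
f=grab("top"); 
print("stop px ->",toplane(f,[[130,235],[137,170],[143,235],[240,206]],116.5).round(0).tolist())
s=env.state();print(R.from_rotvec(s["orientation"]).as_matrix().round(3).tolist())
cv2.imwrite("pics/c.png",cv2.resize(f["color"][155:255,115:285,::-1],None,fx=4.5,fy=4.5,interpolation=cv2.INTER_CUBIC))
E
```

```text
top green hole px [229.8 221.1] area 684.0 rect ((494.3515625, 131.57843017578125), (52.985443115234375, 52.074485778808594), 86.6769790649414) 
   outer ((496.7364501953125, 164.2172088623047), (152.57272338867188, 70.2892074584961), 86.28180694580078) (170, 200, 84, 41)
top orange hole px [403.2 221.1] area 686.5 rect ((491.4811096191406, -202.6082763671875), (52.69179153442383, 53.635353088378906), 84.70486450195312) 
   outer ((494.4849853515625, -170.2445068359375), (150.50497436523438, 69.20741271972656), 85.70047760009766) (347, 200, 79, 40)
scene green hole px [415.1 229.6] area 750.0 rect ((502.04315185546875, 133.81622314453125), (49.6146354675293, 44.15915298461914), 85.26152801513672) 
   outer ((502.9933776855469, 165.38046264648438), (151.53182983398438, 75.0407943725586), 86.5450439453125) (380, 201, 111, 87)
scene orange hole px [253.5 135.9] area 368.0 rect ((498.83258056640625, -197.8358917236328), (41.965904235839844, 45.29556655883789), 86.2432632446289) 
   outer ((499.69329833984375, -166.49227905273438), (159.79464721679688, 73.8750228881836), 85.66022491455078) (224, 115, 86, 63)
stop px -> [[470.0, 316.0, 116.0], [596.0, 312.0, 116.0], [470.0, 292.0, 116.0], [523.0, 112.0, 116.0]]
[[0.448, 0.894, -0.0], [0.894, -0.448, -0.0], [-0.0, -0.0, -1.0]]
```

View pics/c.png

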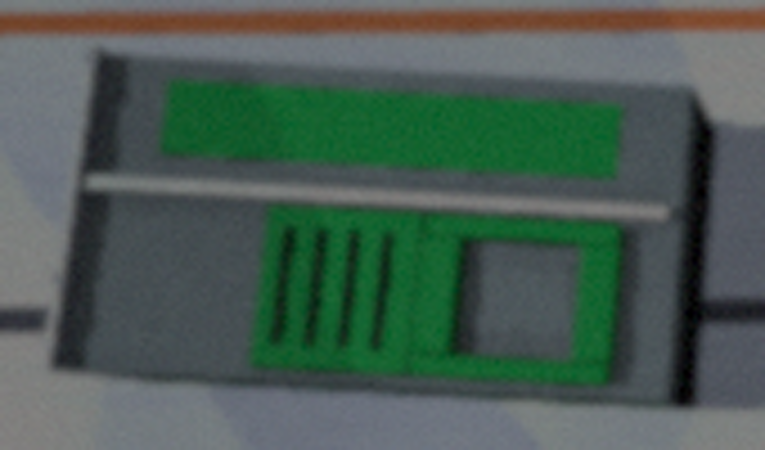

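The crop shows the guard with ribs to the left and the hole to the right, with about 70 mm of free deck before the dark end stop. The hole is at roughly (496,131) and the slide direction is (0.065,0.998). I'll move above it with the fingers shut and refine with the wrist camera.

>>> jog_arm(
  steps=[
    [1,0,0,0,0,0,-0.1],
    [1,0,0,0,0,0,-0.1],
    [1,0,0,0,0,0,-0.1],
    [1,0,0,0,0,0,-0.1],
    [1,0,0,0,0,0,0],
  ],
  force=40,
)

```text
t: 0.82
eef_pos: [280.0, 558.7, 404.5]
orientation: [2.273, 2.168, -0.0]
force: [-0.4, 0.3, 0.5]
opening: 61.3
```

>>> jog_arm(
  steps=[
    [1,-0.032,0.019,0,0,0,0],
    [1,-0.032,0.019,0,0,0,0],
    [1,-0.032,0.019,0,0,0,0],
    [1,-0.032,0.019,0,0,0,0],
    [1,-0.032,0.019,0,0,0,0],
    [1,-0.032,0.019,0,0,0,0],
    [1,-0.032,0.019,0,0,0,0],
    [1,-0.032,0.019,0,0,0,0],
    [1,-0.032,0.019,0,0,0,0],
    [1,-0.032,0.019,0,0,0,0],
    [1,-0.032,0.019,0,0,0,0],
    [1,-0.032,0.019,0,0,0,0],
    [1,0,0,0,0,0,0],
  ],
)

```text
t: 1.9
eef_pos: [488.1, 143.0, 403.1]
orientation: [-2.317, -2.117, -0.005]
force: [-0.7, -0.5, -0.5]
opening: 0.4
```

```bash
python3 - <<'E'
from meas import *
s=env.state();print(s['t'],s['eef_pos'],s['force'],s['opening'],R.from_rotvec(s["orientation"]).as_matrix().round(3).tolist())
f,m=guard("wrist");save(f,"w1.png")
E
```

```text
1.9 [488.11517677 142.96137722 403.1487654 ] [-0.73373794 -0.4697189  -0.46476092] 0.44398117148977734 [[0.09, 0.996, -0.0], [0.996, -0.09, 0.005], [0.005, -0.001, -1.0]]
wrist green hole px [305.5 200.9] area 2938.5 rect ((493.0915832519531, 132.3776092529297), (52.16586685180664, 46.85258102416992), 85.6854019165039) 
   outer ((496.86651611328125, 165.75772094726562), (150.7542266845703, 72.0636978149414), 86.27684020996094) (255, 161, 178, 82)
```

View pics/w1.png

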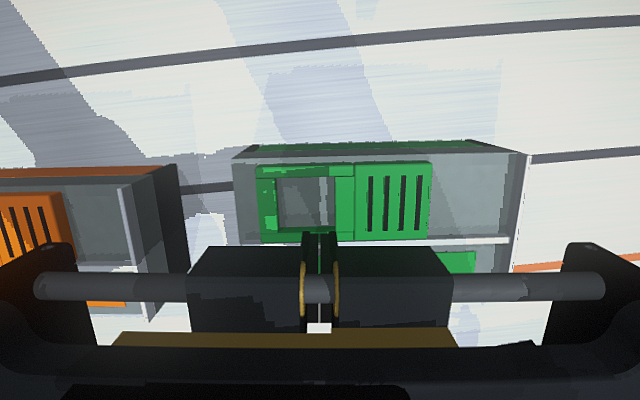

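The wrist view shows the fingers shut, tips near (320,235), and the hole centre at about (305,203). The outer contour in both views gives a hole centre of about (496,131.5). I'll align above it and then go in.

>>> jog_arm(
  steps=[
    [1,-0.005,0.005,0.025,0,0,0.01],
    [1,-0.005,0.004,0.025,0,0,0.01],
    [1,0,0,0.025,0,0,0],
    [1,0,0,0,0,0,0],
    [1,0,0,0,0,0,0],
  ],
)

```text
t: 2.37
eef_pos: [494.9, 138.5, 327.9]
orientation: [-2.347, -2.079, -0.014]
force: [0.4, -0.3, 0.5]
opening: 0.2
```

```bash
python3 - <<'E'
from meas import *
s=env.state();print(s['t'],s['eef_pos'],s['force'],R.from_rotvec(s["orientation"]).as_matrix().round(3).tolist())
f,m=guard("wrist");save(f,"w2.png")
E
```

```text
2.3667 [494.91397648 138.48947437 327.93361712] [ 0.44065501 -0.34807227  0.51809403] [[0.121, 0.993, 0.003], [0.993, -0.121, 0.01], [0.011, 0.001, -1.0]]
wrist green hole px [458.2 221.5] area 499.0 rect ((502.87835693359375, 230.87474060058594), (5.239456653594971, 50.82243347167969), 86.25668334960938) 
   outer ((496.45697021484375, 165.65618896484375), (151.05404663085938, 72.11324310302734), 86.1285171508789) (235, 165, 243, 106)
```

View pics/w2.png

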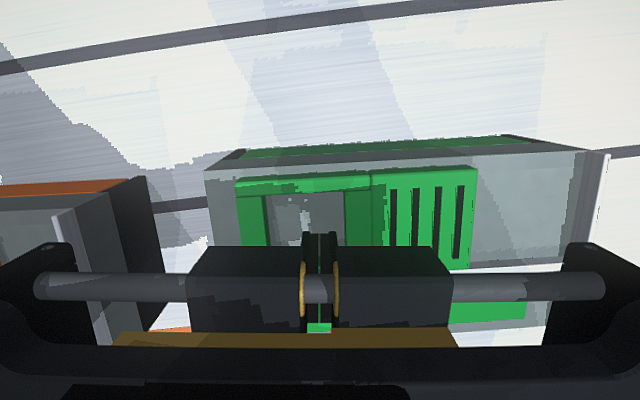

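The earlier turn went the wrong way: the tool is now 3° off and slightly tilted. The tips sit about 8 mm too far towards +y, so I'll correct that and then descend.

>>> jog_arm(
  steps=[
    [1,-0.007,0.002,0,0,-0.011,-0.056],
    [1,0,0,0,0,0,0],
    [1,0,0,0,0,0,0],
  ],
)

```text
t: 2.67
eef_pos: [496.1, 133.9, 331.7]
orientation: [2.289, 2.149, 0.007]
force: [-0.1, 0.1, -0.4]
opening: 0.6
```

```bash
cat > st.py <<'E'
from h import *
s=env.state();r=R.from_rotvec(s["orientation"]).as_matrix()
print(s['t'],"tcp",s['eef_pos'].round(1),"tip",(s['eef_pos']+182*r[:,2]).round(1),"F",s['force'].round(1),r.round(3).tolist())
E
python3 st.py
```

```text
2.6667 tcp [496.1 133.9 331.7] tip [496.9 134.2 149.7] F [-0.1  0.1 -0.4] [[0.063, 0.998, 0.005], [0.998, -0.063, 0.002], [0.002, 0.005, -1.0]]
```

>>> jog_arm(
  steps=[
    [1,-0.003,0,0.01,0,0,0],
    [1,0,0,0.01,0,0,0],
    [1,0,0,0.008,0,0,0],
    [1,0,0,0.007,0,0,0],
    [1,0,0,0,0,0,0],
  ],
)

```text
t: 3.08
eef_pos: [496.2, 132.4, 295.5]
orientation: [2.293, 2.145, 0.014]
force: [-0.1, 0.1, -0.2]
opening: 0.1
```

```bash
python3 st.py
```

```text
3.0833 tcp [496.2 132.4 295.5] tip [497.7 133.2 113.5] F [-0.1  0.1 -0.2] [[0.067, 0.998, 0.008], [0.998, -0.067, 0.005], [0.005, 0.008, -1.0]]
```

>>> jog_arm(
  steps=[
    [1,0,-0.001,0.006,0.008,-0.005,0],
    [1,0,0,0,0,0,0],
    [1,0.006,0,0,0,0,0],
    [1,0.006,0,0,0,0,0],
    [1,0.006,0,0,0,0,0],
    [1,0.006,0,0,0,0,0],
    [1,0.006,0,0,0,0,0],
  ],
)

```text
t: 3.67
eef_pos: [497.2, 163.9, 288.0]
orientation: [-2.296, -2.143, 0.006]
force: [0.1, -2.7, -1.1]
opening: 0.3
```

```bash
python3 st.py
```

```text
3.6667 tcp [497.2 163.9 288. ] tip [496.7 163.5 106. ] F [ 0.1 -2.7 -1.1] [[0.069, 0.998, -0.003], [0.998, -0.069, -0.002], [-0.002, -0.003, -1.0]]
```

The −2.7 N in y shows the guard is sliding. I'll keep going.

>>> jog_arm(
  steps=[
    [1,0.006,0,0,0,0,0],
    [1,0.006,0,0,0,0,0],
    [1,0.006,0,0,0,0,0],
    [1,0.006,0,0,0,0,0],
    [1,0.006,0,0,0,0,0],
  ],
)

```text
t: 4.08
eef_pos: [499.4, 197.3, 288.0]
orientation: [-2.296, -2.144, 0.007]
force: [-0.6, -1.4, -0.5]
opening: 0.4
```

```bash
python3 st.py
```

```text
4.0833 tcp [499.4 197.3 288. ] tip [498.9 196.8 106. ] F [-0.6 -1.4 -0.5] [[0.068, 0.998, -0.003], [0.998, -0.068, -0.003], [-0.003, -0.003, -1.0]]
```

Guard travel is about 55 mm so far. From here I'll use small steps and watch the force for the stop.

>>> jog_arm(
  steps=[
    [1,0.004,0,0,0,0,0],
    [1,0.004,0,0,0,0,0],
    [1,0.003,0,0,0,0,0],
  ],
)

```text
t: 4.33
eef_pos: [500.3, 210.4, 288.0]
orientation: [-2.295, -2.145, 0.006]
force: [-0.6, -1.9, 0.5]
opening: 0.7
```

>>> jog_arm(
  steps=[
    [1,0.003,0,0,0,0,0],
    [1,0.003,0,0,0,0,0],
  ],
)

```text
t: 4.5
eef_pos: [500.7, 217.0, 288.0]
orientation: [-2.295, -2.145, 0.006]
force: [-0.1, -1.2, -0.8]
opening: 0.5
```

>>> jog_arm(
  steps=[
    [1,0.003,0,0,0,0,0],
    [1,0.003,0,0,0,0,0],
  ],
)

```text
t: 4.67
eef_pos: [501.2, 223.4, 288.0]
orientation: [-2.295, -2.144, 0.006]
force: [-0.5, -1.1, -0.1]
opening: 0.5
```

>>> jog_arm(
  steps=[
    [1,0.002,0,0,0,0,0],
    [1,0.002,0,0,0,0,0],
  ],
)

```text
t: 4.83
eef_pos: [501.5, 228.0, 288.0]
orientation: [-2.295, -2.144, 0.006]
force: [-0.8, -1.9, -0.0]
opening: 0.2
```

```bash
python3 st.py; python3 - <<'E'
from meas import *
for n in("top","scene"): 
    f,m=guard(n); save(f,n+"2.png")
E
```

```text
4.8333 tcp [501.5 228.  288. ] tip [500.9 227.5 106. ] F [-0.8 -1.9 -0. ] [[0.068, 0.998, -0.003], [0.998, -0.068, -0.002], [-0.003, -0.003, -1.0]]
top no hole
scene no hole
```

View pics/scene2.png

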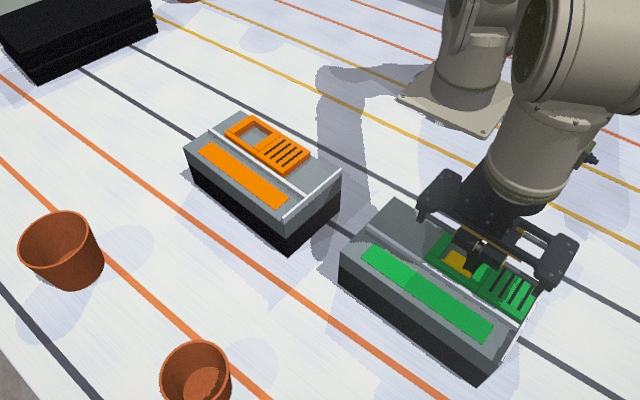

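The scene view shows yellow catch visible in the hole at about (458,262). The ribbed end is close to the stop but no stop force has shown yet, so I'll continue gently.

>>> jog_arm(
  steps=[
    [1,0.002,0,0,0,0,0],
    [1,0.002,0,0,0,0,0],
  ],
)

```text
t: 5.1
eef_pos: [501.9, 229.2, 288.0]
orientation: [2.297, 2.141, -0.014]
force: [-2.8, -9.2, 6.5]
opening: 1.0
```

>>> jog_arm(
  steps=[
    [1,0.002,0,0,0,0,0],
    [1,0.002,0,0,0,0,0],
  ],
)

```text
t: 5.27
eef_pos: [502.4, 230.1, 288.0]
orientation: [2.299, 2.136, -0.022]
force: [-2.5, -8.1, 5.1]
opening: 0.5
```

>>> jog_arm(
  steps=[
    [1,0.004,0,0,0,0,0],
    [1,0.004,0,0,0,0,0],
  ],
)

```text
t: 5.43
eef_pos: [503.2, 232.0, 287.9]
orientation: [2.301, 2.126, -0.038]
force: [-5.9, -16.7, 10.6]
opening: 0.1
```

```bash
python3 st.py
```

```text
5.4333 tcp [503.2 232.  287.9] tip [501.  227.9 105.9] F [ -5.9 -16.7  10.6] [[0.079, 0.997, -0.012], [0.997, -0.079, -0.023], [-0.024, -0.011, -1.0]]
```

Tip position stays fixed while the force rises to 17 N, so the guard is at its stop. I'll back off, level the tool, rise and look.

>>> jog_arm(
  steps=[
    [1,-0.015,0,0,0,0,0],
    [1,0,0,0,-0.011,0.024,0],
    [1,0,0,-0.03,0,0,0],
    [1,0,0,-0.035,0,0,0],
    [1,0,-0.035,-0.035,0,0,0],
    [1,0,-0.035,-0.035,0,0,0],
    [1,0,0,0,0,0,0],
  ],
)

```text
t: 6.02
eef_pos: [440.9, 218.0, 416.4]
orientation: [-2.31, -2.124, -0.005]
force: [0.8, 0.9, 0.9]
opening: -0.1
```

```bash
python3 st.py; python3 - <<'E'
from meas import *
fr={}
for n in("top","wrist","scene"):
    f,m=guard(n); fr[n]=f
    y=cv2.inRange(cv2.cvtColor(f["color"],cv2.COLOR_RGB2HSV),(20,120,60),(35,255,255))
    k,l,st,ce=cv2.connectedComponentsWithStats(y)
    for i in range(1,k):
        if st[i][4]>100:
            px=np.argwhere(l==i)[:,::-1]
            W=toplane(f,px,88)[:,:2].astype(np.float32)
            print(" yellow",n,st[i],W.mean(0),cv2.minAreaRect(W))
top=cv2.resize(fr["top"]["color"][155:255,115:285],None,fx=3.76,fy=3.76)
cv2.imwrite("pics/t3.png",top[:,:,::-1]);save(fr["wrist"],"w3.png")
E
```

```text
6.0167 tcp [440.9 218.  416.4] tip [440.9 218.8 234.4] F [0.8 0.9 0.9] [[0.084, 0.997, 0.0], [0.996, -0.084, 0.005], [0.005, -0.0, -1.0]]
top no hole
 yellow top [182 209  20  18 291] [507.96527 212.48033] ((505.3091735839844, 213.25340270996094), (38.032596588134766, 33.956748962402344), 89.45465850830078)
 yellow top [  43  360  597   17 2586] [223.84918 -85.25751] ((223.90928649902344, -88.38824462890625), (8.177475929260254, 1104.6165771484375), 0.08303145319223404)
wrist green hole px [302.3 187.9] area 24.5 rect ((437.0928955078125, 204.64822387695312), (8.177241325378418, 4.387928009033203), 66.0478515625) 
   outer ((438.8765869140625, 203.6159210205078), (191.48562622070312, 10.403429985046387), 86.25198364257812) (196, 183, 213, 15)
 yellow wrist [294 227  45  33 414] [496.27322 209.70218] ((505.31353759765625, 211.16226196289062), (45.031761169433594, 35.840274810791016), 86.57853698730469)
 yellow wrist [299 261   7  56 244] [557.9989  190.42131] ((558.4021606445312, 190.5913543701172), (6.037858486175537, 68.95188903808594), 83.20511627197266)
 yellow wrist [333 261   6 
[... 821 characters left out ...]
844238281), (311.2599792480469, 8.214983940124512), 89.89115905761719)
 yellow scene [502 120  33  19 103] [145.7887 173.0263] ((145.89260864257812, 173.1278533935547), (68.10741424560547, 13.957097053527832), 85.4636459350586)
 yellow scene [556 152  32  17 109] [163.94875 283.38577] ((159.14608764648438, 284.95709228515625), (58.399993896484375, 20.97669219970703), 89.3534927368164)
 yellow scene [514 185 126  65 406] [294.46    333.21884] ((294.358642578125, 327.2086486816406), (211.39834594726562, 8.493285179138184), 89.91654968261719)
 yellow scene [443 250  35  28 498] [494.56516 212.2766 ] ((494.2548828125, 212.18605041503906), (45.696693420410156, 28.637451171875), 85.82701110839844)
```

View pics/w3.png

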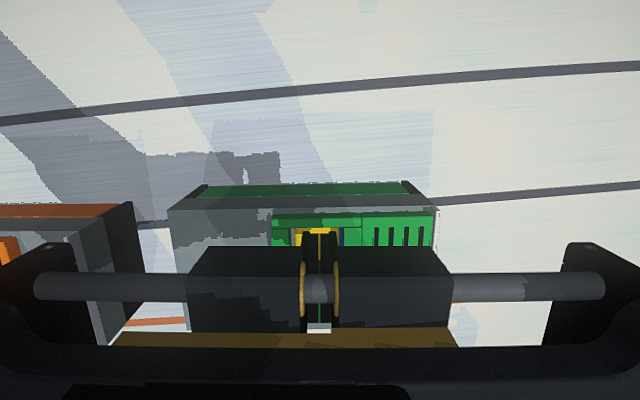

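The guard is at the stop: the outer contour has moved 78.9 mm, and yellow shows at about (316,235) in the wrist view. The hole centre is now near (501,211). I'll go back over it.

>>> jog_arm(
  steps=[
    [1,-0.0015,0.03,0.02,0,-0.005,-0.02],
    [1,-0.0015,0.03,0.02,0,0,0],
    [1,0,0,0.025,0,0,0],
    [1,0,0,0.02,0,0,0],
    [1,0,0,0,0,0,0],
    [1,0,0,0,0,0,0],
  ],
)

```text
t: 6.67
eef_pos: [507.1, 205.8, 315.4]
orientation: [-2.294, -2.145, 0.019]
force: [-0.3, 0.7, 1.4]
opening: 0.5
```

```bash
python3 st.py
```

```text
6.6667 tcp [507.1 205.8 315.4] tip [505.4 204.3 133.4] F [-0.3  0.7  1.4] [[0.067, 0.998, -0.009], [0.998, -0.067, -0.008], [-0.009, -0.009, -1.0]]
```

>>> jog_arm(
  steps=[
    [1,0.005,-0.006,0,-0.009,0.009,0],
    [1,0,0,0,0,0,0],
    [1,0,0,0,0,0,0],
  ],
)

```text
t: 6.92
eef_pos: [501.2, 211.5, 316.1]
orientation: [-2.295, -2.145, -0.002]
force: [-0.6, -0.7, 0.3]
opening: 0.5
```

```bash
python3 st.py
```

```text
6.9167 tcp [501.2 211.5 316.1] tip [501.3 211.7 134.1] F [-0.6 -0.7  0.3] [[0.068, 0.998, 0.001], [0.998, -0.068, 0.001], [0.001, 0.001, -1.0]]
```

Aligned. Going down to the pad at 88 mm, so a tip height of about 92 mm first.

>>> jog_arm(
  steps=[
    [1,0,0,0.01,0,0,0],
    [1,0,0,0.01,0,0,0],
    [1,0,0,0.01,0,0,0],
    [1,0,0,0.008,0,0,0],
    [1,0,0,0,0,0,0],
  ],
)

```text
t: 7.33
eef_pos: [501.2, 212.6, 277.2]
orientation: [2.293, 2.146, 0.011]
force: [0.5, 0.1, -0.5]
opening: 0.6
```

```bash
python3 st.py
```

```text
7.3333 tcp [501.2 212.6 277.2] tip [502.1 213.4  95.2] F [ 0.5  0.1 -0.5] [[0.066, 0.998, 0.005], [0.998, -0.066, 0.004], [0.005, 0.005, -1.0]]
```

>>> jog_arm(
  steps=[
    [1,-0.001,0,0.004,0.005,-0.005,0],
    [1,0,0,0.004,0,0,0],
    [1,0,0,0.003,0,0,0],
    [1,0,0,0.003,0,0,0],
  ],
)

```text
t: 7.67
eef_pos: [501.4, 211.5, 262.1]
orientation: [2.294, 2.146, -0.002]
force: [-1.8, -0.8, 0.9]
opening: 0.1
```

>>> jog_arm(
  steps=[
    [1,0,0,0.003,0,0,0],
    [1,0,0,0.002,0,0,0],
  ],
)

```text
t: 7.83
eef_pos: [501.6, 211.5, 258.3]
orientation: [-2.294, -2.146, 0.001]
force: [-14.5, -6.7, 39.0]
opening: 0.4
```

```bash
python3 st.py
```

```text
7.8333 tcp [501.6 211.5 258.3] tip [501.5 211.4  76.3] F [-14.5  -6.7  39. ] [[0.067, 0.998, -0.001], [0.998, -0.067, -0.0], [-0.0, -0.001, -1.0]]
```

There's a firm stop at tip height 76.3 mm with 39 N, which matches the expected 76 mm. I'll go straight up, move clear and look.

>>> jog_arm(
  steps=[
    [1,0,0,-0.002,0,0,0],
    [1,0,0,-0.015,0,0,0],
    [1,0,0,-0.025,0,0,0],
    [1,0,0,-0.03,0,0,0],
    [1,0,0,-0.035,0,0,0],
    [1,0.03,0,-0.025,0,0,0],
    [1,0.035,0,-0.015,0,0,0],
    [1,0.035,0,0,0,0,0],
    [1,0.035,0,0,0,0,0],
    [1,0.035,0,0,0,0,0],
    [1,0.035,0,0,0,0,0],
    [1,0.03,0,0,0,0,0],
    [1,0,0,0,0,0,0],
    [1,0,0,0,0,0,0],
  ],
)

```text
t: 9.0
eef_pos: [519.7, 453.8, 411.3]
orientation: [-2.301, -2.137, -0.005]
force: [0.6, -1.8, -0.5]
opening: 0.3
```

```bash
python3 st.py; python3 - <<'E'
from meas import *
for n in("top","scene"):
    for c in("green","orange"): f,m=guard(n,c)
    if n=="top": t=f
    else: s=f
cv2.imwrite("pics/fin.png",np.vstack([cv2.resize(t["color"][155:255,115:285],(560,330)),cv2.resize(s["color"][180:340,330:570],(400,266)).repeat(1,0) if 0 else cv2.resize(s["color"][190:320,350:570],(560,260))])[:,:,::-1])
E
```

```text
9.0 tcp [519.7 453.8 411.3] tip [519.9 454.4 229.3] F [ 0.6 -1.8 -0.5] [[0.074, 0.997, 0.001], [0.997, -0.074, 0.003], [0.004, 0.001, -1.0]]
top green hole px [187.2 219.3] area 773.0 rect ((499.828369140625, 211.07525634765625), (56.30131149291992, 55.00343322753906), 86.23843383789062) 
   outer ((501.3438415527344, 242.48509216308594), (153.40492248535156, 71.56743621826172), 85.82469177246094) (128, 198, 86, 41)
top orange hole px [403.2 221.1] area 687.5 rect ((491.449951171875, -203.25975036621094), (52.58427047729492, 53.76093673706055), 86.69463348388672) 
   outer ((494.3385314941406, -170.15269470214844), (150.59657287597656, 68.90227508544922), 85.78742218017578) (347, 200, 79, 40)
scene green hole px [460.9 259.4] area 906.0 rect ((507.3035583496094, 211.53598022460938), (52.837486267089844, 43.55854415893555), 85.87249755859375) 
   outer ((508.0498046875, 244.18655395507812), (150.70863342285156, 74.79415130615234), 86.38641357421875) (424, 228, 118, 95)
scene orange hole px [253.5 135.9] area 365.0 rect ((498.90789794921875, -197.9691619873047), (41.701107025146484, 45.12626647949219), 86.2271957397461) 
   outer ((499.6630859375, -166.47982788085938), (159.8509979248047, 73.7968521118164), 85.59844207763672) (224, 115, 86, 63)
```

View pics/fin.png

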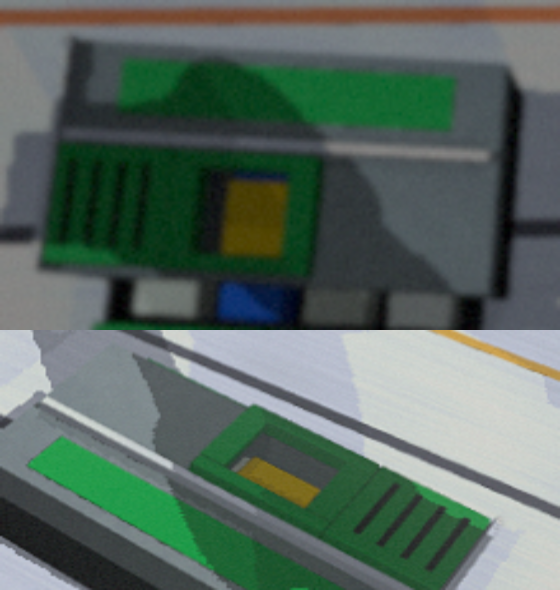

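The drawer is out with its contents visible, and the catch is deep in the hole. I'll do a quick check of the drawer extension before handing in.

```bash
python3 - <<'E'
from meas import *
f=grab("top"); c=f["color"]; hsv=cv2.cvtColor(c,cv2.COLOR_RGB2HSV)
for col in (165,185,205):
    print(col,[(r,tuple(int(v) for v in c[r,col])) for r in range(232,266)][::2])
P=f["M"][:3,3]; d=f["range_z"]
px=np.array([[185,r] for r in range(230,270,2)],float)
W=rays(f,px)*np.array([d[int(p[1]),int(p[0])] for p in px])[:,None]
print((W@f["M"][:3,:3].T+P).round(0)[:,[0,2]].tolist())
E
```

```text
165 [(232, (8, 55, 28)), (234, (6, 54, 24)), (236, (25, 45, 36)), (238, (49, 59, 59)), (240, (92, 102, 96)), (242, (111, 120, 114)), (244, (110, 118, 111)), (246, (110, 120, 115)), (248, (107, 115, 110)), (250, (73, 77, 75)), (252, (25, 26, 26)), (254, (22, 73, 39)), (256, (36, 91, 51)), (258, (99, 113, 111)), (260, (120, 129, 131)), (262, (125, 134, 132)), (264, (122, 129, 132))]
185 [(232, (48, 61, 20)), (234, (12, 56, 26)), (236, (13, 50, 25)), (238, (27, 39, 38)), (240, (19, 36, 66)), (242, (21, 51, 111)), (244, (20, 51, 116)), (246, (19, 55, 116)), (248, (14, 48, 114)), (250, (18, 45, 103)), (252, (6, 19, 41)), (254, (9, 42, 21)), (256, (20, 85, 44)), (258, (62, 92, 78)), (260, (108, 115, 126)), (262, (112, 118, 131)), (264, (111, 117, 130))]
205 [(232, (3, 58, 21)), (234, (10, 60, 26)), (236, (0, 60, 23)), (238, (19, 45, 28)), (240, (28, 34, 39)), (242, (16, 18, 30)), (244, (2, 7, 19)), (246, (0, 0, 8)), (248, (4, 12, 23)), (250, (2, 3, 10)), (252, (0, 1, 4)), (254, (7, 17, 15)), (256, (16, 70, 35)), (258, (36, 91, 54)), (260, (92, 106, 109)), (262, (113, 120, 130)), (264, (115, 121, 133))]
[[482.0, 76.0], [475.0, 116.0], [471.0, 115.0], [467.0, 115.0], [464.0, 98.0], [461.0, 81.0], [459.0, 47.0], [455.0, 48.0], [451.0, 47.0], [447.0, 47.0], [443.0, 47.0], [439.0, 10.0], [435.0, 22.0], [430.0, 58.0], [426.0, 54.0], [422.0, -1.0], [418.0, 0.0], [413.0, -0.0], [409.0, 1.0], [405.0, -1.0]]
```

The front's outer edge is at about x=427–428 and the box edge at about 464, so the drawer is out by about 36 mm. Handing in.

```bash
python3 -c "
from bench import job
print(job.close_job())"
```

```text
the job is handed in; nothing more can be done
None
```

The green drawer is open, and the job was handed in at about 9 s of the 32 s limit.

- **Guard:** I slid the green guard about 79 mm to its stop with the shut fingers in the hole. The tip stayed put while the push rose to about 17 N. It has not moved since; the hole centre still measures about (501, 211).
- **Catch:** I pressed it through the hole to a firm stop at tip height 76.3 mm with 39 N. The depth image reads 76 mm on the pad, which matches fully down.
- **Drawer:** its front stands about 36 mm out, good to a few mm, and its contents are visible.
- **Orange box:** its guard measures within 1 mm of where it was at the start.
- **Robot:** it was well clear of everything at hand-in.

**Disagreement:** the scene and top cameras differed by about 6 mm in x on the green guard. I put this down to its side faces being counted in the outline. The fingers went into the hole without touching it.

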